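Knock a stuck ornament blank out of its jig

ROBOT

A 7-joint arm with a two-finger parallel gripper is mounted at the origin on the work surface. World frame = base frame: x ahead of the robot, y to its left, z up, the work surface at z = 0. Lengths are in m, angles in rad, forces in N, time in s.
With the tool pointing down it reaches from about 0.425 to 0.925 m from the base axis. Payload 6.8 kg.
Tool frame: the origin (TCP) lies on the mounting face of the last link; the fingertips stand 173 mm ahead of it and the grasp point (between the pads) lies 155 mm ahead of it; z points along the fingers, y is the line along which they close (so a half turn about z gives the same grasp; the last joint's range is limited). The gripper opens to 85 mm and grips with 20 to 120 N. Pads are 22 mm wide; open, the fingers measure 114 mm over their backs; the gripper's body (76 mm by 85 mm) begins 54 mm behind the grasp point. The pads swing forward as they close: fully open they stand 13 mm farther back than shut.
Start: joints at [1.24, 0.477, 0.022, 1.555, -0.011, 1.109, -0.083], TCP at [0.149, -0.658, 0.405] pointing down, gripper open.
Joint ranges: [-2.96, 2.96], [-0.34, 2.1], [-1.41, 1.46], [0.24, 2.44], [-1.37, 4.51], [0.17, 1.92], [-2.96, 2.96]. Speed limits (rad/s): [2.39, 2.39, 3.14, 3.14, 3.14, 3.14, 3.14].

INTERFACE

Orientations are given as a unit quaternion [w, x, y, z].
In Python, from station import bot gives the robot as it stands. The module is installed in compiled form; this text tells all that it offers.
- The arm moves only by the shell command python3 -m pendant 'ROWS' [FORCE]. ROWS is JSON, a list of rows, each a list of 5 numbers: the finger opening in m, from 0 to 0.0854, then the shift along the tool's x, y, z in m, then the turn about the tool's z in degrees. In form: [[jaw, x, y, z, yaw], ...]. A call has 1 to 12 rows; each row shifts and turns the commanded pose from where the row before left it, along the tool's axes as they then stand; what a row does not reach is not made up. A row lasts 1/12 s, in which the tool goes at most 41.7 mm and 7.16 degrees, less where a joint would pass 70% of its speed; a pose out of reach is approached as far as the arm can. A call with a gripper value outside its range is refused whole. The fingers move at their own pace and stop on an object; FORCE is the grip in N (left out, the last holds). Time passes only in rows, so rows that do not move let the fingers close. It gives the time, the measured TCP pose, the force, the opening and the grip force at its end, in the units of the state.
- bot.get_obs(): the state, without advancing time (a new reading comes with each control period).
- bot.read_camera(name): name is "scene" or "top" or "wrist"; returns (picture, depth): 400x640x3 uint8, blue, green, red; 400x640 float32, m along the optical axis (not along the pixel's ray), 0 where there is no reading.
- bot.camera_model(name): a dict with "intrinsics" (3x3 intrinsics, pixels), "R" (3x3) and "t" (3): a world point X has camera coordinates R X + t. Camera axes: x right, y down, z forward; pixel columns grow to the right and rows downward; lengths in m; the calibration is good to about 2 mm. A picture is of the moment at which its call begins: read the wrist's pose just before it. camera_model takes no time and is no camera call; for the wrist camera it gives the pose at the moment of the call.
- bot.hand_in(): hands the job in; it is judged then, once.
Trained networks look in the newest picture that a camera, given by its name, has taken for a name from the list of things; names that differ only in an ending like _2 or _b are one class to them, and where a whole thing is asked for, a point or a joint stands for the part that bears it (a point fixed in the world has none). Each returns a list of dicts, best first, with "score" (0 to 1); they miss things now and then, are a little off and sometimes report something else, mostly with a low value. They report only what shows in the picture. A call takes as long as a camera call. They do not tell look-alikes from the thing itself.
- bot.boxes_of(name, camera): "at" ([column, row] in pixels, amid what is visible of it).
- bot.trace(name, camera): "mask" (400x640 bool, what is visible of it) and "at" ([column, row] in pixels, amid what is visible of it).
- bot.pinpoint(name, camera): "at" ([column, row] in pixels: a listed point, or the origin of a listed thing).
The state is a dict: "t": time; "q": joint angles; "joint_vel": joint speeds; "joint_torque": joint torques, N m; "eef_pos": TCP position; "tool_rot": TCP orientation; "contact_force": force on the tool from outside, world axes, zero at the start; "torque": the same for the moment, N m; "gripper_width": opening from 0.0 (shut) to 1.0 (fully open); "grasp_force": force on a finger pad.
Only numpy, scipy, OpenCV 4.12 (cv2) and the standard library are available. Lean on these libraries where they do the work, as an engineer would, in place of code of your own. Each camera call takes 0.05 s, during which the arm holds its last target. There are 200 camera calls.

TASK

In this lute workshop the orange lacquered ornament blank has stuck in its pocket of the plywood jig. Pick up the brass-footed pusher, push the orange blank down through the access hole above it until it drops out into the tray underneath, then stand the pusher upright on the bench again. Leave the white blank sitting in its own pocket.

Things in the scene. Friction and masses are not known exactly. Their poses are not given: they have to be found in the camera images.
- jig: Fixed plywood bridge on end legs, 90 (own x) x 200 mm (own y), top 88 mm high. Origin: bench level, under its centre, z up. Pockets 50 mm either side of centre along its y, blanks in either order: round 44 mm access hole through the 12 mm top board, a 62 mm pocket open below, sprung clips. Tray below: cork floor 12 mm high, 120 x 176 mm inside, rims 26 mm high, 130 mm over the rims along x.
- orange_blank: Stuck part: orange-red disc 58 mm across, 15.5 mm thick, about 60 g, seen through its access hole. Origin: centre of its underside, at first 60 mm above the bench; upper face 12.5 mm below the jig's top. Its centre is within 2 mm of the hole's centre. A firm push (10 to 15 N) moves it down; it grips until about 25 mm down, then falls into the tray.
- white_blank: White disc of the same size, held the same way in the other pocket; it must stay there.
- pusher: Loose round rod, 28 mm across, 140 mm tall, about 0.25 kg, standing on the bench: brass foot (lower 30 mm), dark wood above. Origin: centre of its underside, z up the rod. Grip it on the wood about 110 mm up to stay clear of the jig. A white glue bottle of like height, 40 mm across, stands over 90 mm away; a hammer and an offcut lie about, not needed.
Mind the look-alikes: they are no part of the job. Leave any purple look-alike of the pusher alone. There is more than one size of the white_blank; the job needs the larger.

How it is judged:
By the outcome, as a careful person would: the job done as asked, in the order asked, and still so for the second after the job is handed in, with the robot touching nothing.
It also fails if it takes over 48 s, if anything falls off the work surface, if the arm or the gripper's body presses on something with over 40 N, if the wrist force passes 120 N, or if a joint passes its speed limit or range.

## Working session

There is one attempt and no reset: what is moved stays moved. The work goes in short steps, Python scripts to look and compute and a shell command to move; the robot and the scene stay as the last step left them, time stands still between calls to the robot, and variables do not carry over. Pictures are saved under pics/ and viewed, at most 10 in all, crops included, and the job is handed in when it is done.

```bash
mkdir -p pics
cat > h.py <<'E'
import numpy as np, cv2
from station import bot
def cam(n):
    m=bot.camera_model(n); return np.array(m["intrinsics"]),np.array(m["R"]),np.array(m["t"])
def world(m,px,d):
    K,R,t=m; p=np.linalg.inv(K)@[px[0],px[1],1]*d; return R.T@(p-t)
def onplane(m,px,z):
    K,R,t=m; c=-R.T@t; r=R.T@np.linalg.inv(K)@[px[0],px[1],1]; return c+r*(z-c[2])/r[2]
def tri(ms,pxs):
    P=[K@np.c_[R,t] for K,R,t in ms]
    X=cv2.triangulatePoints(P[0],P[1],np.float64(pxs[0]),np.float64(pxs[1])).ravel(); return X[:3]/X[3]
E
python3 - <<'E'
from h import *
o=bot.get_obs();print(o["t"],o["eef_pos"],o["tool_rot"],o["gripper_width"])
I=[]
for n in("scene","top"):
    m=cam(n);p,d=bot.read_camera(n);cv2.imwrite(f"pics/{n}0.png",p);np.save(n,d)
    print(n,(-m[1].T@m[2]).round(3))
    for k in("jig","orange_blank","white_blank","pusher"):
        for r in bot.trace(k,n)[:4]:
            M=r["mask"]&(d>0);a=r["at"]
            ys,xs=np.where(M); 
            if len(ys)<5: continue
            W=np.array([world(m,(x,y),d[y,x]) for x,y in zip(xs,ys)][::3])
            print(n,k,round(r["score"],2),np.round(a),M.sum(),"min",W.min(0).round(3),"max",W.max(0).round(3),"med",np.median(W,0).round(3))
E
```

```text
0.0 [ 0.14910606 -0.65803258  0.40371086] [-9.12746854e-04  9.93798850e-01  1.11188945e-01 -1.77180374e-04] 0.9994876522597713
scene [1.164 0.278 0.654]
scene jig 0.85 [350. 214.] 6669 min [ 0.374 -0.138 -0.001] max [0.64  0.127 0.091] med [0.578 0.029 0.074]
scene jig 0.64 [374. 211.] 183 min [0.543 0.048 0.074] max [0.583 0.087 0.089] med [0.558 0.067 0.076]
scene white_blank 0.73 [372. 213.] 174 min [0.544 0.048 0.073] max [0.574 0.083 0.077] med [0.559 0.063 0.076]
scene white_blank 0.7 [435. 244.] 322 min [0.501 0.164 0.   ] max [0.541 0.204 0.014] med [0.524 0.185 0.011]
scene pusher 0.97 [267. 138.] 561 min [ 0.458 -0.261  0.005] max [ 0.48  -0.235  0.142] med [ 0.475 -0.244  0.079]
scene pusher 0.61 [246. 152.] 746 min [ 0.363 -0.41  -0.001] max [ 0.556 -0.235  0.142] med [ 0.55  -0.242  0.079]
top [ 0.445 -0.026  0.703]
top jig 0.96 [279. 199.] 6642 min [ 0.468 -0.089 -0.001] max [0.635 0.122 0.092] med [0.542 0.018 0.088]
top jig 0.25 [437. 249.] 628 min [ 0.451 -0.266  0.002] max [ 0.477 -0.239  0.142] med [ 0.463 -0.243  0.113]
top orange_blank 0.62 [312. 202.] 429 min [ 0.52  -0.052  0.073] max [ 0.559 -0.012  0.079] med [ 0.539 -0.033  0.076]
top white_blank 0.94 [254. 186.] 456 min [0.547 0.045 0.072] max [0.588 0.086 0.081] med [0.567 0.065 0.076]
top pusher 0.91 [438. 204.] 664 min [ 0.528 -0.324 -0.   ] max [ 0.582 -0.238  0.143] med [ 0.538 -0.244  0.111]
top pusher 0.82 [438. 248.] 637 min [ 0.451 -0.266  0.002] max [ 0.477 -0.239  0.143] med [ 0.463 -0.244  0.116]
```

View pics/scene0.png

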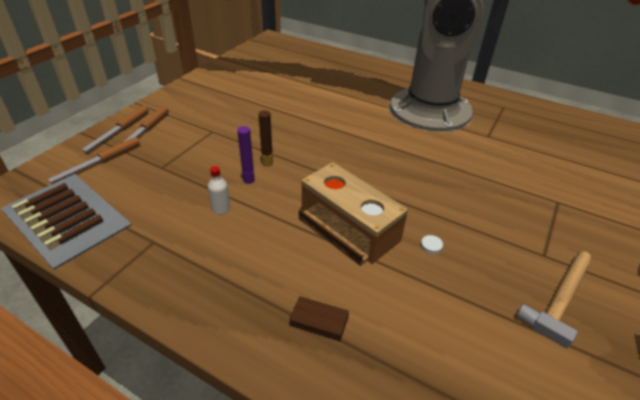

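View pics/top0.png

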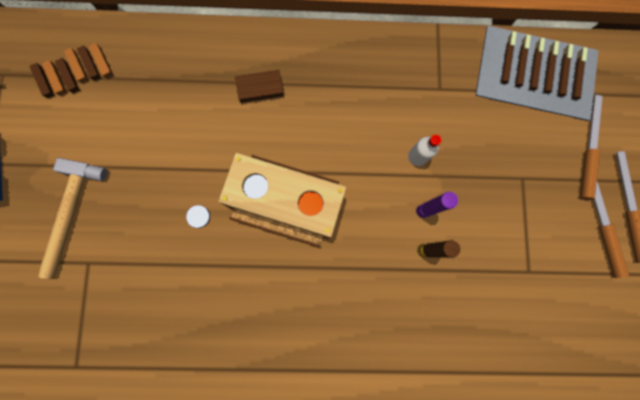

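Scene picture: the dark pusher with the brass foot is at about (266,140), with the purple look-alike beside it at (246,155). The jig is in the middle, with orange at (335,184) and white at (372,209). The small white disc at (432,243) is the decoy. Top picture: pusher (438,248), purple (438,204), orange (312,203), large white (255,186).

```bash
cat > meas.py <<'E'
from h import *
def cloud(n,d):
    K,R,t=cam(n); y,x=np.mgrid[:400,:640]; p=np.stack([(x-K[0,2])/K[0,0]*d,(y-K[1,2])/K[1,1]*d,d],-1)
    W=(p-t)@R; W[d<=0]=np.nan; return W
E
python3 - <<'E'
from meas import *
print(cam("top")[0].round(1).tolist())
ms={};T={};H={}
for n in("scene","top"):
    m=cam(n);ms[n]=m;d=np.load(n+".npy");W=cloud(n,d);im=cv2.imread(f"pics/{n}0.png")
    s=(abs(W[...,0]-.463)<.035)&(abs(W[...,1]+.25)<.035)&(W[...,2]>.134)
    ys,xs=np.where(s);c,r=cv2.minEnclosingCircle(W[s][:,:2].astype(np.float32));print(n,"top",s.sum(),W[s].mean(0).round(4),np.round(c,4),r);T[n]=(xs.mean(),ys.mean())
    s=(abs(W[...,0]-.46)<.05)&(abs(W[...,1]+.25)<.05)&(W[...,2]>.03)&(W[...,2]<.13);print("side",W[s].min(0),W[s].max(0))
    # jig board
    s=(abs(W[...,0]-.55)<.12)&(abs(W[...,1]-.02)<.13)&(abs(W[...,2]-.088)<.006)
    P=W[s][:,:2].astype(np.float32);(c,sz,a)=cv2.minAreaRect(P);print(n,"jig",np.round(c,4),np.round(sz,4),a,np.median(W[s][:,2]))
    # blank colour
    for k,msk in(("o",(im[...,2]>170)&(im[...,1]<110)&(im[...,0]<90)),("w",im.min(-1)>150)):
        msk&=(abs(W[...,0]-.55)<.06)&(abs(W[...,1]-.02)<.1)&(W[...,2]>.06)
        ys,xs=np.where(msk);print(n,k,len(ys),xs.mean(),ys.mean(),"on .0755",onplane(m,(xs.mean(),ys.mean()),.0755).round(4),"depthmean",W[msk].mean(0).round(4));H[n,k]=(xs.mean(),ys.mean())
L=[ms["scene"],ms["top"]]
print("tri top",tri(L,[T["scene"],T["top"]]));
for k in"ow":print(k,tri(L,[H["scene",k],H["top",k]]))
E
```

```text
[[363.4, 0.0, 317.0], [0.0, 363.4, 200.9], [0.0, 0.0, 1.0]]
scene top 86 [ 0.4678 -0.2481  0.1389] [ 0.4667 -0.2485] 0.01500773336738348
side [ 0.45282479 -0.26335958  0.03010328] [ 0.48150072 -0.23513977  0.12994403]
scene jig [0.5517 0.0188] [0.2024 0.0947] 73.89201354980469 0.08803483593455717
scene o 123 334.1626016260163 184.4390243902439 on .0755 [ 0.5315 -0.0322  0.0755] depthmean [ 0.5317 -0.0321  0.0757]
scene w 177 371.54237288135596 209.2090395480226 on .0755 [0.5595 0.0647 0.0755] depthmean [0.5597 0.0648 0.0757]
top top 257 [ 0.4643 -0.2518  0.1402] [ 0.4646 -0.2526] 0.013859458267688751
side [ 0.45087359 -0.25518173  0.0301249 ] [ 0.47849998 -0.2390317   0.12989189]
top jig [0.5527 0.0161] [0.2002 0.0905] 74.02845001220703 0.08821855183099431
top o 417 310.4292565947242 202.64268585131896 on .0755 [ 0.5398 -0.0317  0.0755] depthmean [ 0.5398 -0.0317  0.0758]
top w 480 255.64166666666668 186.59791666666666 on .0755 [0.5657 0.0648 0.0755] depthmean [0.5655 0.0646 0.0765]
tri top [ 0.46385599 -0.25216057  0.13595793]
o [ 0.5382584  -0.0301033   0.08138184]
w [0.56430996 0.06544979 0.07969176]
```

```bash
python3 -m pendant '[[0.0854,0.028,-0.023,0,0],[0.0854,0.028,-0.023,0,0],[0.0854,0.028,-0.023,0,0],[0.0854,0.028,-0.023,0,0],[0.0854,0.028,-0.023,0,0],[0.0854,0.028,-0.023,0,0],[0.0854,0.028,-0.023,0,0],[0.0854,0.028,-0.023,0,0],[0.0854,0.028,-0.023,0,0],[0.0854,0.028,-0.023,0,0],[0.0854,0.028,-0.023,0,0],[0.0854,0,0,0,0]]' 80
cat > go.py <<'E'
import sys
from h import *
from scipy.spatial.transform import Rotation as Ro
def go(X):
    o=bot.get_obs();R=Ro.from_quat(o["tool_rot"],scalar_first=True)
    print("t",o["t"],"pos",np.round(o["eef_pos"],4),"shift",R.inv().apply(np.array(X)-o["eef_pos"]).round(4),"toolz",R.as_matrix()[:,2].round(4),"toolx",R.as_matrix()[:,0].round(3),"q",np.round(o["q"],2),"F",np.round(o["contact_force"],1),o["gripper_width"],o["grasp_force"])
if __name__=="__main__": go([float(a) for a in sys.argv[1:4]])
E
python3 go.py .4655 -.2508 .4
```

```text
t: 1.5
eef_pos: [0.3985, -0.3371, 0.4052]
tool_rot: [-0.001, 0.993, 0.116, 0.002]
contact_force: [1.1, 0.2, 0.3]
gripper_width: 1.002
grasp_force: 0.0
t 1.5 pos [ 0.3985 -0.3371  0.4052] shift [ 0.0851 -0.0684  0.0056] toolz [ 0.0031  0.0023 -1.    ] toolx [0.973 0.231 0.004] q [ 0.73  0.23 -0.17  1.91  0.04  1.   -0.79] F [1.1 0.2 0.3] 1.001947513587773 0.0
```

```bash
python3 -m pendant '[[0.0854,0.028,-0.023,0,0],[0.0854,0.028,-0.023,0,0],[0.0854,0.029,-0.022,0,0],[0.0854,0,0,0,0],[0.0854,0,0,0,0]]'
python3 - <<'E'
from meas import *
from go import go
go([.4655,-.2508,.4])
m=cam("wrist");p,d=bot.read_camera("wrist");cv2.imwrite("pics/w1.png",p);W=cloud("wrist",d)
print("cam",-m[1].T@m[2])
s=(abs(W[...,0]-.463)<.035)&(abs(W[...,1]+.25)<.04)&(W[...,2]>.134)&(W[...,2]<.15)
print(s.sum())
if s.sum()>9:
  ys,xs=np.where(s);print("top",W[s].mean(0),cv2.minEnclosingCircle(W[s][:,:2].astype(np.float32)),xs.mean(),ys.mean())
E
```

```text
t: 1.92
eef_pos: [0.4629, -0.2565, 0.4049]
tool_rot: [-0.0, 0.994, 0.114, 0.0]
contact_force: [-1.3, 0.2, -1.3]
gripper_width: 1.004
grasp_force: 0.0
t 1.9167 pos [ 0.4629 -0.2565  0.4049] shift [ 0.0038 -0.0049  0.0049] toolz [ 7.e-04  4.e-04 -1.e+00] toolx [0.974 0.226 0.001] q [ 0.58  0.25 -0.22  1.89  0.06  1.01 -1.02] F [-1.3  0.2 -1.3] 1.0039782865540474 0.0
cam [ 0.5441996  -0.23804714  0.37279879]
708
top [ 0.46437956 -0.25306698  0.13805863] ((0.46349501609802246, -0.2532559335231781), 0.014035668224096298) 312.01129943502826 194.50282485875707
```

View pics/w1.png

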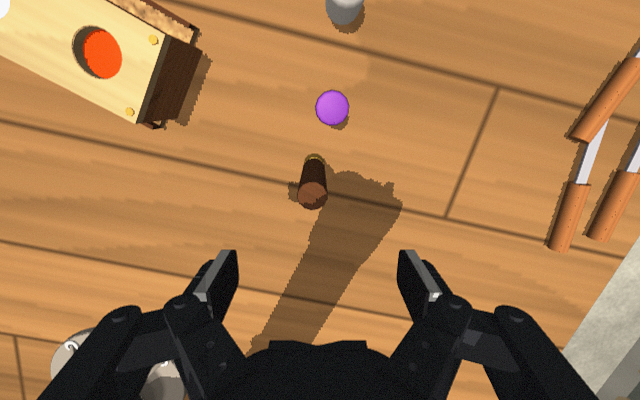

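The wrist picture shows the pusher top at (312,194) and purple at (332,107). The pusher centre comes out at about (0.464, -0.2527), with its top at 0.138–0.140, which agrees with the stated 140 mm. Next I descend and grip.

```bash
python3 -m pendant '[[0.0854,0.002,-0.0035,0.02,0],[0.0854,0,0,0.035,0],[0.0854,0,0,0.035,0],[0.0854,0,0,0.03,0],[0.0854,0,0,0.02,0],[0.0854,0,0,0,0],[0.0854,0,0,0,0]]' 80
python3 go.py .464 -.2527 .265
```

```text
t: 2.55
eef_pos: [0.4617, -0.2558, 0.2642]
tool_rot: [-0.0, 0.994, 0.11, -0.001]
contact_force: [0.9, -0.5, 1.1]
gripper_width: 1.001
grasp_force: 0.0
t 2.55 pos [ 0.4617 -0.2558  0.2642] shift [ 0.0029 -0.0025 -0.0008] toolz [-2.3e-03  4.0e-04 -1.0e+00] toolx [ 0.976  0.219 -0.002] q [ 0.55  0.43 -0.2   2.01  0.13  0.71 -1.08] F [ 0.9 -0.5  1.1] 1.0014496230254732 0.0
```

```bash
python3 -m pendant '[[0.0854,0.003,-0.0025,0,0],[0.0854,0,0,0,0],[0.02,0,0,0,0],[0.02,0,0,0,0],[0.02,0,0,0,0],[0.02,0,0,0,0],[0.02,0,0,0,0],[0.02,0,0,0,0],[0.02,0,0,0,0],[0.02,0,0,0,0]]' 80
python3 go.py .464 -.2527 .265
```

```text
t: 3.38
eef_pos: [0.4652, -0.2514, 0.2652]
tool_rot: [0.0, 0.994, 0.111, 0.0]
contact_force: [-0.3, 0.2, 4.9]
gripper_width: 0.311
grasp_force: 78.3
t 3.3833 pos [ 0.4652 -0.2514  0.2652] shift [-0.0015  0.001   0.0002] toolz [ 4.e-04 -1.e-04 -1.e+00] toolx [0.975 0.221 0.   ] q [ 0.54  0.43 -0.2   2.01  0.13  0.71 -1.09] F [-0.3  0.2  4.9] 0.3106604627072064 78.34135293960571
```

```bash
python3 -m pendant '[[0.02,0,0,-0.02,0],[0.02,0,0,-0.035,0],[0.02,0,0,-0.035,0],[0.02,0,0,-0.03,0],[0.02,0.008,-0.013,0,0],[0.02,0.017,-0.028,0,0],[0.02,0.017,-0.028,0,0],[0.02,0.017,-0.028,0,0],[0.02,0.017,-0.028,0,0],[0.02,0.017,-0.028,0,0],[0.02,0.015,-0.025,0,0],[0.02,0.01,-0.016,0,0]]' 
python3 -m pendant '[[0.02,0,0,0,0],[0.02,0,0,0,0],[0.02,0,0,0,0]]'
python3 - <<'E'
from meas import *
from go import go
go([.538,-.031,.39])
m=cam("wrist");p,d=bot.read_camera("wrist");cv2.imwrite("pics/w2.png",p)
n="top";m=cam(n);p2,d=bot.read_camera(n);cv2.imwrite("pics/t2.png",p2)
p3,d3=bot.read_camera("scene")
cv2.imwrite("pics/c2.png",np.vstack([cv2.resize(p,(480,300)),cv2.resize(p3[60:280,200:520],(436,300))[:, :480] if 0 else cv2.resize(p3[60:280,200:520],(480,300))]))
E
```

```text
t: 4.38
eef_pos: [0.5375, -0.0326, 0.3841]
tool_rot: [-0.001, 0.994, 0.113, -0.0]
contact_force: [-0.8, -0.2, -3.2]
gripper_width: 0.312
grasp_force: 79.4
t: 4.63
eef_pos: [0.5368, -0.0371, 0.384]
tool_rot: [0.0, 0.994, 0.111, -0.001]
contact_force: [-0.1, -0.0, -3.4]
gripper_width: 0.304
grasp_force: 79.4
t 4.6333 pos [ 0.5368 -0.0371  0.384 ] shift [ 0.0025 -0.0057 -0.006 ] toolz [-1.7e-03 -8.0e-04 -1.0e+00] toolx [ 0.975  0.22  -0.002] q [ 0.23  0.3  -0.34  1.89  0.12  0.98 -1.51] F [-0.1 -0.  -3.4] 0.30387496444608403 79.39599394798279
```

View pics/c2.png

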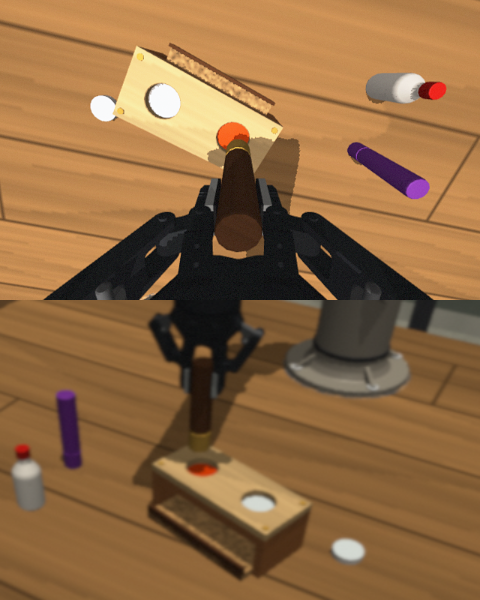

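The pictures show the pusher upright in the grip, its foot just robot-side of the orange hole (wrist, upper view: (233,135)). Purple and the bottle are untouched. I'll measure the foot, jig and hole now.

Run:
```python
from meas import *
from go import go
for n in("wrist","top","scene"):
    p,d=bot.read_camera(n);W=cloud(n,d)
    s=(abs(W[...,0]-.55)<.12)&(abs(W[...,1]-.02)<.13)&(abs(W[...,2]-.088)<.005)
    P=W[s][:,:2].astype(np.float32);c,sz,a=cv2.minAreaRect(P);print(n,"jig",np.round(c,4),np.round(sz,4),round(a,1))
    im=p
    w=(im.min(-1)>150)&(np.hypot(W[...,0]-.565,W[...,1]-.065)<.03)
    print("white",w.sum(),W[w].mean(0).round(4),cv2.minEnclosingCircle(W[w][:,:2].astype(np.float32)))
    s=(np.hypot(W[...,0]-.537,W[...,1]+.037)<.022)&(W[...,2]>.1)&(W[...,2]<.23)
    for lo in(.1,.12,.14,.2):
        q=s&(W[...,2]>lo)&(W[...,2]<lo+.02)
        if q.sum()>8: print("rod",lo,q.sum(),W[q].min(0).round(4),W[q].max(0).round(4))
go([.538,-.031,.384])
```

```text
wrist jig [0.5527 0.0186] [0.2008 0.0908] 73.9
white 2714 [0.5652 0.0655 0.0799] ((0.56490558385849, 0.06494505703449249), 0.030039964243769646)
rod 0.1 15 [ 0.5396 -0.0496  0.1186] [ 0.55   -0.0243  0.1199]
rod 0.12 214 [ 0.5356 -0.0496  0.12  ] [ 0.5505 -0.0241  0.1398]
rod 0.14 269 [ 0.5334 -0.0499  0.1401] [ 0.5506 -0.0241  0.16  ]
rod 0.2 862 [ 0.535  -0.0529  0.2   ] [ 0.5522 -0.0153  0.22  ]
top jig [0.5658 0.0966] [0.0385 0.0714] 74.0
white 0 [nan nan nan] ((0.0, 0.0), 0.0)
scene jig [0.5532 0.019 ] [0.2015 0.0945] 74.6
white 181 [0.5596 0.0647 0.0757] ((0.559738278388977, 0.06484353542327881), 0.020428329706192017)
rod 0.12 113 [ 0.5306 -0.0489  0.1203] [ 0.5512 -0.0226  0.1399]
rod 0.14 120 [ 0.5304 -0.0487  0.1401] [ 0.5505 -0.0233  0.16  ]
rod 0.2 148 [ 0.532  -0.0529  0.2001] [ 0.5523 -0.0168  0.22  ]
t 4.9333 pos [ 0.5371 -0.037   0.3847] shift [ 0.0022 -0.0057  0.0007] toolz [-1.e-04 -3.e-04 -1.e+00] toolx [ 0.976  0.22  -0.   ] q [ 0.23  0.3  -0.34  1.89  0.12  0.98 -1.51] F [ 0.3  0.6 -2.8] 0.306503985177015 79.39649820327759<stdin>:9: RuntimeWarning: Mean of empty slice.
  ret = um.true_divide(
```

```bash
python3 -m pendant '[[0.02,0.0033,-0.0064,0,0],[0.02,0,0,0,0],[0.02,0,0,0.015,0],[0.02,0,0,0.015,0],[0.02,0,0,0.008,0],[0.02,0,0,0,0]]' 100
python3 go.py .5388 -.03 .345
```

```text
t: 5.43
eef_pos: [0.5384, -0.0291, 0.3449]
tool_rot: [-0.0, 0.994, 0.111, -0.002]
contact_force: [0.7, 0.6, -2.8]
gripper_width: 0.303
grasp_force: 98.4
t 5.4333 pos [ 0.5384 -0.0291  0.3449] shift [ 0.0002  0.001  -0.0001] toolz [-3.6e-03  1.0e-04 -1.0e+00] toolx [ 0.975  0.221 -0.004] q [ 0.21  0.35 -0.34  1.92  0.14  0.9  -1.54] F [ 0.7  0.6 -2.8] 0.3028596091828934 98.42146039009094
```

```bash
python3 -m pendant '[[0.02,0,0,0.004,0],[0.02,0,0,0.004,0],[0.02,0,0,0.004,0],[0.02,0,0,0.004,0],[0.02,0,0,0.004,0],[0.02,0,0,0.004,0]]'
python3 -m pendant '[[0.02,0,0,0.004,0],[0.02,0,0,0.004,0],[0.02,0,0,0.004,0],[0.02,0,0,0,0]]'
python3 - <<'E'
from meas import *
p3,d3=bot.read_camera("scene");W=cloud("scene",d3)
o=(p3[...,2]>150)&(p3[...,1]<110)&(p3[...,0]<90)&(abs(W[...,0]-.55)<.12)&(abs(W[...,1])<.12)
print(o.sum(),np.nanmedian(W[o],0) if o.sum() else 0)
cv2.imwrite("pics/c3.png",cv2.resize(p3[120:300,260:460],(600,540)))
E
```

```text
t: 5.93
eef_pos: [0.5397, -0.0291, 0.3233]
tool_rot: [0.0, 0.994, 0.111, 0.001]
contact_force: [0.3, 0.9, -1.6]
gripper_width: 0.304
grasp_force: 98.3
t: 6.27
eef_pos: [0.5384, -0.0293, 0.3093]
tool_rot: [-0.0, 0.994, 0.111, -0.001]
contact_force: [-0.4, 1.1, -4.4]
gripper_width: 0.307
grasp_force: 98.3
1 [ 6.34243264e-01  1.09012613e-01 -5.90402003e-04]
```

View pics/c3.png

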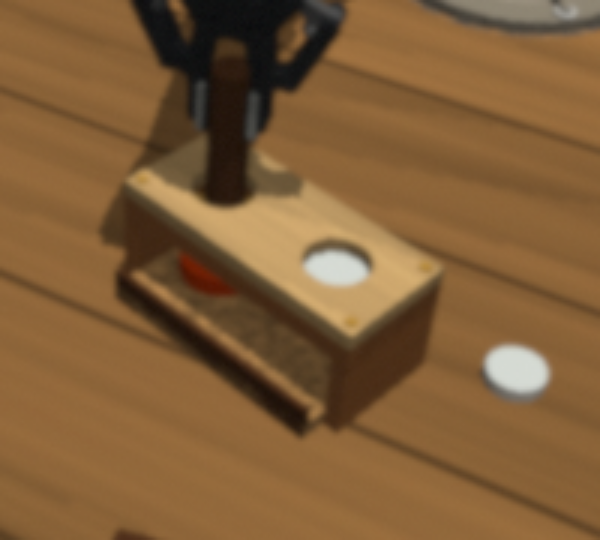

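The scene crop shows the pusher through the orange hole and orange now showing under the board at about (215,270). White is still in its pocket. I'll check orange's height and whether the rod slipped.

Run:
```python
from meas import *
from go import go
go([0,0,0])
for n in("scene","top","wrist"):
    p,d=bot.read_camera(n);W=cloud(n,d)
    hsv=cv2.cvtColor(p,cv2.COLOR_BGR2HSV)
    o=((hsv[...,0]<8))&(hsv[...,1]>200)&(hsv[...,2]>70)&(np.hypot(W[...,0]-.54,W[...,1]+.03)<.06)&(W[...,2]<.085)
    if o.sum()>3: print(n,o.sum(),"z pct",np.percentile(W[o][:,2],[5,50,95]).round(4),"min",W[o].min(0).round(3),"max",W[o].max(0).round(3))
    s=(np.hypot(W[...,0]-.539,W[...,1]+.029)<.012)&(W[...,2]>.1)&(W[...,2]<.22)
    if s.sum()>5: print(n,"rod top",np.percentile(W[s][:,2],[50,95,99]).round(4))
```

```text
t 6.3167 pos [ 0.5386 -0.0293  0.3098] shift [-0.5182 -0.1474  0.3109] toolz [-0.0021 -0.     -1.    ] toolx [ 0.975  0.221 -0.002] q [ 0.2   0.39 -0.33  1.95  0.17  0.83 -1.56] F [-0.1  0.  -2.8] 0.3033249460072261 98.34115505218506
scene 38 z pct [0.0197 0.0246 0.0281] min [ 0.556 -0.043  0.017] max [ 0.567 -0.011  0.028]
scene rod top [0.1608 0.2156 0.2195]
wrist 122 z pct [0.0252 0.0262 0.0273] min [ 0.515 -0.057  0.024] max [ 0.539 -0.009  0.028]
wrist rod top [0.1841 0.2178 0.2195]
```

Orange's upper face is now at 27 mm, so it lies on the tray floor. I'll lift out and return to the original spot.

```bash
python3 -m pendant '[[0.02,0,0,-0.015,0],[0.02,0,0,-0.025,0],[0.02,0,0,-0.025,0],[0.02,0,0,-0.02,0],[0.02,0,0,0,0],[0.02,-0.008,0.013,0,0],[0.02,-0.017,0.028,0,0],[0.02,-0.017,0.028,0,0],[0.02,-0.017,0.028,0,0],[0.02,-0.017,0.028,0,0],[0.02,-0.017,0.028,0,0],[0.02,-0.015,0.025,0,0]]'
python3 -m pendant '[[0.02,-0.01,0.016,0,0],[0.02,0,0,0,0],[0.02,0,0,0,0],[0.02,0,0,0,0]]'
python3 - <<'E'
from meas import *
from go import go
go([.4652,-.2514,.265])
for n in("scene","top","wrist"):
    p,d=bot.read_camera(n);W=cloud(n,d);o=bot.get_obs()["eef_pos"]
    s=(np.hypot(W[...,0]-o[0],W[...,1]-o[1])<.025)&(W[...,2]>.05)&(W[...,2]<.3)
    print(n,s.sum(),np.percentile(W[s][:,2],[0,1,99]).round(4))
    for lo in(.13,.17):
        q=s&(W[...,2]>lo)&(W[...,2]<lo+.03)
        if q.sum()>8:print(lo,W[q].min(0).round(4),W[q].max(0).round(4))
E
```

```text
t: 7.47
eef_pos: [0.4717, -0.2286, 0.3948]
tool_rot: [0.0, 0.994, 0.111, -0.001]
contact_force: [-0.8, 0.4, -2.7]
gripper_width: 0.308
grasp_force: 98.6
t: 7.8
eef_pos: [0.467, -0.2436, 0.3951]
tool_rot: [-0.0, 0.994, 0.112, -0.0]
contact_force: [0.3, 0.1, -3.0]
gripper_width: 0.304
grasp_force: 98.6
t 7.8 pos [ 0.467  -0.2436  0.3951] shift [-0.0035  0.0073  0.1301] toolz [-5.e-04  9.e-04 -1.e+00] toolx [ 0.975  0.222 -0.   ] q [ 0.56  0.26 -0.23  1.91  0.07  0.99 -1.05] F [ 0.3  0.1 -3. ] 0.3037302077303558 98.64732027053833
scene 1206 [0.1293 0.1331 0.2989]
0.13 [ 0.4558 -0.2536  0.1304] [ 0.4822 -0.2269  0.16  ]
0.17 [ 0.454  -0.2546  0.1702] [ 0.4834 -0.2278  0.1999]
top 334 [0.1315 0.1334 0.2968]
0.13 [ 0.4535 -0.2407  0.1315] [ 0.4794 -0.2307  0.1597]
0.17 [ 0.4548 -0.2393  0.1704] [ 0.4796 -0.231   0.2   ]
wrist 12576 [0.1294 0.1425 0.2996]
0.13 [ 0.4644 -0.2555  0.1301] [ 0.4812 -0.2294  0.1596]
0.17 [ 0.464  -0.2554  0.17  ] [ 0.4812 -0.2296  0.1999]
```

```bash
python3 -m pendant '[[0.02,-0.0035,0.0073,0.02,0],[0.02,0,0,0.035,0],[0.02,0,0,0.03,0],[0.02,0,0,0.02,0],[0.02,0,0,0.012,0],[0.02,0,0,0.006,0],[0.02,0,0,0.002,0],[0.02,0,0,0.001,0],[0.02,0,0,0.001,0],[0.02,0,0,0,0],[0.02,0,0,0,0]]'
python3 go.py .4652 -.2514 .265
```

```text
t: 8.87
eef_pos: [0.4654, -0.2525, 0.2695]
tool_rot: [0.0, 0.994, 0.111, 0.001]
contact_force: [-0.2, 0.7, -2.4]
gripper_width: 0.302
grasp_force: 98.7
t 8.8667 pos [ 0.4654 -0.2525  0.2695] shift [ 0.     -0.0011  0.0045] toolz [ 1.5e-03 -7.0e-04 -1.0e+00] toolx [0.975 0.221 0.001] q [ 0.54  0.42 -0.2   2.01  0.13  0.72 -1.09] F [-0.2  0.7 -2.4] 0.3023642438180157 98.72570157051086
```

```bash
python3 -m pendant '[[0.02,0,0,0.002,0],[0.02,0,0,0.001,0],[0.02,0,0,0.001,0],[0.02,0,0,0,0],[0.02,0,0,0,0]]'
```

```text
t: 9.28
eef_pos: [0.4653, -0.2524, 0.2653]
tool_rot: [0.0, 0.994, 0.111, 0.0]
contact_force: [-0.9, 1.4, 4.7]
gripper_width: 0.304
grasp_force: 99.6
```

```bash
python3 -m pendant '[[0.03,0,0,0,0],[0.035,0,0,0,0],[0.045,0,0,0,0],[0.06,0,0,0,0],[0.0854,0,0,0,0],[0.0854,0,0,0,0],[0.0854,0,0,0,0],[0.0854,0,0,0,0]]' 20
python3 -m pendant '[[0.0854,0,0,-0.01,0],[0.0854,0,0,-0.02,0],[0.0854,0,0,-0.03,0],[0.0854,0,0,-0.03,0],[0.0854,0,0,-0.03,0],[0.0854,0,0,-0.03,0],[0.0854,0,0,0,0]]'
python3 - <<'E'
from meas import *
p3,d3=bot.read_camera("scene");W=cloud("scene",d3)
p,d=bot.read_camera("wrist");V=cloud("wrist",d)
s=(abs(V[...,0]-.465)<.04)&(abs(V[...,1]+.252)<.04)&(V[...,2]>.13)&(V[...,2]<.15)
print(s.sum(),V[s].mean(0))
cv2.imwrite("pics/end.png",cv2.resize(p3[80:280,200:460],(780,600)))
E
```

```text
t: 9.95
eef_pos: [0.4651, -0.2524, 0.2647]
tool_rot: [0.0, 0.994, 0.111, 0.0]
contact_force: [-0.2, -0.9, -0.6]
gripper_width: 1.001
grasp_force: 0.0
t: 10.53
eef_pos: [0.4665, -0.2528, 0.4217]
tool_rot: [0.003, 0.994, 0.111, 0.005]
contact_force: [1.3, -0.2, -0.7]
gripper_width: 1.0
grasp_force: 0.0
646 [ 0.46459866 -0.25146833  0.13586532]
```

View pics/end.png

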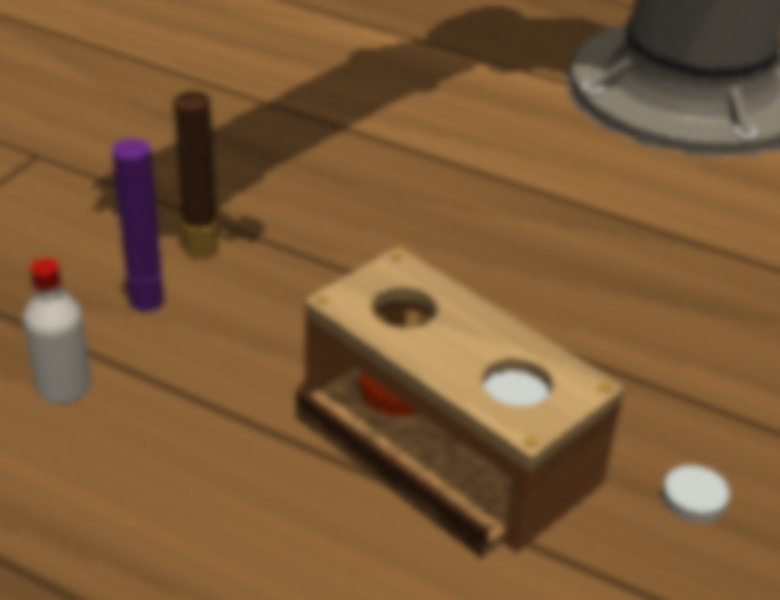

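The pusher stands upright at (197,175), the orange blank lies in the tray at (390,393) with its hole empty at (405,308), and white is still in its pocket at (517,385).

```bash
python3 -c "
from station import bot;print(bot.hand_in())"
```

```text
the job is handed in; nothing more can be done
None
```

I pushed the orange blank out into the tray and stood the pusher upright again where it was. The white blank is still in its pocket, and I handed the job in at about 11 s of the 48 s allowed.

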